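# Enable the muffle furnace with its interlock key

### The arm

A 6-joint arm with a two-finger parallel gripper is mounted at the origin on the work surface. World frame = base frame: x ahead of the robot, y to its left, z up, the work surface at z = 0. Lengths are in m, angles in rad, forces in N, time in s.
With the tool pointing down it reaches from about 0.275 to 0.825 m from the base axis. Payload 4.9 kg.
Tool frame: the origin (TCP) lies midway between the tips of the shut fingers; the grasp point (between the pads) lies 19 mm behind it (bot.grip_depth is the distance from the TCP to the grasp point, in m); z points along the fingers, y is the line along which they close (so a half turn about z gives the same grasp; the last joint's range is limited). The gripper opens to 85 mm and grips with 20 to 120 N. Pads are 22 mm wide; open, the fingers measure 114 mm over their backs; the gripper's body (76 mm by 85 mm) begins 54 mm behind the grasp point. The pads swing forward as they close: fully open they stand 13 mm farther back than shut.
Start: joints at [-1.27, 0.326, -0.193, 1.052, 0, 1.437], TCP at [0.232, -0.499, 0.231] pointing down, gripper open.
Joint ranges: [-2.65, 2.65], [-0.97, 1.79], [-1.3, 1.35], [-1.93, 2.1], [-1.47, 1.37], [-3.14, 3.14]. Speed limits (rad/s): [2.57, 2.57, 3.14, 3.14, 3.14, 3.14].

### API

Orientations are given as a unit quaternion [w, x, y, z].
In Python, from cell import bot gives the robot as it stands. Calls block until the motion is done:
- bot.move_pose(position, orientation): joint-space move of the TCP to a pose.
- bot.move_linear(position, speed=0.15, rotation=None, until_force=None): straight line of the TCP; rotation=None keeps the orientation; speed is the mean speed in m/s. With until_force (N) it stops when the force on the tool has changed by that much, and returns True; else False.
- bot.goto_joints(angles): joint-space move.
- bot.set_gripper(opening, grasp_force=None): opening from 0.0 (shut) to 1.0 (fully open); grasp_force is the grip in N (None keeps the last); returns when the fingers have stopped.
- bot.wait(seconds).
- bot.solve_ik(position, orientation): joint angles nearest the present ones, or None.
- bot.camera(name): name is "scene" or "side" or "wrist"; returns the picture (420x560x3 uint8, red, green, blue); there is no depth.
- bot.calibration(name): a dict with "mtx" (3x3 intrinsics, pixels), "extrinsics" (4x4, takes a point from world to camera coordinates); the wrist camera has in their place "hand_eye" (4x4, takes a point from camera to tool coordinates, whose origin is the TCP and whose axes are the flange's). Camera axes: x right, y down, z forward; pixel columns grow to the right and rows downward; lengths in m; the calibration is good to about 2 mm. A picture is of the moment at which its call begins: read the wrist's pose just before it. calibration takes no time and is no camera call.
A pose or a line that the arm cannot do raises bot.PlanningError and nothing moves.
- bot.close_job(): hands the job in, once; it reports no verdict.
Trained networks look in the newest picture that a camera, given by its name, has taken for a name from the list of things; names that differ only in an ending like _2 or _b are one class to them, and where a whole thing is asked for, a point or a joint stands for the part that bears it (a point fixed in the world has none). Each returns a list of dicts, best first, with "confidence" (0 to 1); they miss things now and then, are a little off and sometimes report something else, mostly with a low value. They report only what shows in the picture. A call takes as long as a camera call. They do not tell look-alikes from the thing itself.
- bot.search_frame(camera, thing): "bbox" ([left, top, width, height] in pixels, round what is visible of it).
Readings, each from a call of its own:
- bot.read_clock(): time.
- bot.read_joint_positions(): joint angles.
- bot.read_joint_vel(): joint speeds.
- bot.read_joint_efforts(): joint torques, N m.
- bot.read_position(): TCP position.
- bot.read_tool_rot(): TCP orientation.
- bot.read_ft_force(): force on the tool from outside, world axes, zero at the start.
- bot.read_moment(): the same for the moment, N m.
- bot.read_gripper_width(): opening from 0.0 (shut) to 1.0 (fully open).
Only numpy, scipy, OpenCV 4.12 (cv2) and the standard library are available. Lean on these libraries where they do the work, as an engineer would, in place of code of your own. Each camera call takes 0.05 s, during which the arm holds its last target. There are 200 camera calls.

### The job

Switch the furnace on with its interlock key: take the key out of its foam-lined case, push it fully home in the key switch on the sloping control desk so that its shoulder seats on the plate, and turn it clockwise a quarter turn to the on stop. Leave the key in the switch, do not press the red emergency stop, and leave the crucible, the tongs and the jar where they stand.

Things in the scene. Friction and masses are not known exactly. Their poses are not given: they have to be found in the camera images.
- key: the loose interlock key, 110 mm long, 60 to 130 g. Origin on its axis at the front face of the shoulder, the round 15 mm collar (x -5 to 0 mm) that seats on the plate; x points to the tip, y across the width, z is the bow's flat normal. A half turn about x leaves it the same. Lying flat on a surface, its axis is 7.5 mm above it
- key_bow (a point): centre of the key's red plastic bow, 65 mm behind the key's origin: 48 mm long (x -89 to -41), 34 mm wide (y), 15 mm thick (z)
- key_neck (a point): middle of the key's square steel neck, 23 mm behind the key's origin: 36 mm long (x -41 to -5), 10 x 10 mm
- key_tip (a point): tip of the key, 20.5 mm ahead of its origin. From the shoulder: round stem of 7 mm diameter (x 0 to 6.5), flat brass bit 20 mm wide in y and 7 mm thick in z (x 6.5 to 17), then a wedge 16.5 mm wide that thins to an edge at the tip
- case: the key's case, fixed to the bench: grey box 100 (x) x 150 (y) x 40 mm high filled with dark foam, its lid (14 mm high) folded flat on the far (+x) side. Origin at the centre of the box's underside, z up. The key starts flat in the foam, its x along the case's +y, axis 24.5 mm above the bench, its bow sunk 8 mm below the foam's top with 2.5 mm beside it
- case_notch (a point): middle of the finger notch in the foam, on its floor, 5 mm above the bench: the notch runs 94 mm along the case's x between the 3 mm side walls and is 30 mm wide in y, open above. The key's neck bridges it: the key can be taken from the case only here
- desk: the furnace's cream sheet-metal control desk, fixed to the bench, 150 mm deep (x) and 180 mm wide (y), top sloping 15 degrees towards its front (-x): 55 mm high at the front, 95 mm at the back. Origin at the centre of its underside. The desk and the case may change sides
- lock: the steel key plate, 48 mm square, 4 mm thick, flush in the middle of the desk's sloping top, 75.1 mm above the bench. Origin at the slot's centre on the outer face; z points out of the panel, x up the slope, y along the slot (23 mm long, 10 mm wide). The key turns only with its bit wholly behind the plate (shoulder within 2.5 mm of it), and is then trapped
- switch (a joint): the rotor behind the plate, turned by the key's bit in its 24 x 9 mm slot: 0 = off (black pointer at the red dot), 1.571 = on, at the stop (pointer at the green dot), a quarter turn clockwise as seen facing the panel, a right-hand turn about the lock's -z. Friction 0.08 N m, stays where left. Up to 0.15 rad of play between key and rotor: turn the key slightly past a quarter turn
- estop (a joint): the red emergency stop mushroom button (40 mm wide) on a yellow disc, on the upper right of the sloping top (55 mm up the slope and 58 mm to -y of the slot, standing 32 mm proud); 0 = released, 0.006 m = pressed
- crucible: bystander: white lidded porcelain crucible, 50 mm wide, 58 mm high, origin at the centre of its underside; beyond and between the desk and the case
- tongs: bystander: dark steel crucible tongs 230 mm long, lying along their x on the right of the bench, origin at the rivet
- jar: bystander: amber glass jar with a white cap, 60 mm wide, 85 mm high, on the left of the bench, origin at the centre of its underside
There are look-alikes about, which are no part of the job. Of the things that look like the key, the middle-sized one is meant.

How it is judged:
By the outcome, as a careful person would: the job done as asked, in the order asked, and still so for the second after the job is handed in, with the robot touching nothing.
It also fails if it takes over 67 s, if anything falls off the work surface, if the arm or the gripper's body presses on something with over 40 N, if the wrist force passes 120 N, or if a joint passes its speed limit or range.

## Working session

There is one attempt and no reset: what is moved stays moved. The work goes in short steps, each a Python script; the robot and the scene stay as the last script left them, time stands still between calls to the robot, and variables do not carry over. Pictures are saved under pics/ and viewed, on a budget of 10 in all, crops included, one or two more only if the job needs it, and the job is handed in when it is done.

```bash
ls; mkdir -p pics; python3 - <<'E'
from cell import bot
import cv2,numpy as np
ims=[]
for c in ["scene","side"]:
    im=bot.camera(c); cv2.imwrite(f"pics/{c}0.png",im[:,:,::-1]); k=bot.calibration(c)
    print(c,k["mtx"].round(1).tolist(),k["extrinsics"].round(3).tolist())
    for t in ["key","case","lock","desk","estop","crucible","jar"]:
        print(t,[([round(v) for v in d["bbox"]],round(d["confidence"],2)) for d in bot.search_frame(c,t)])
print(bot.calibration("wrist"))
print(bot.read_clock(),bot.read_tool_rot())
E
```

```text
pics
scene [[405.9, 0.0, 283.5], [0.0, 405.9, 210.5], [0.0, 0.0, 1.0]] [[0.555, 0.831, -0.016, -0.302], [0.633, -0.435, -0.64, -0.287], [-0.539, 0.346, -0.768, 1.516], [0.0, 0.0, 0.0, 1.0]]
key [([158, 207, 49, 15], 0.92), ([181, 241, 34, 30], 0.76), ([383, 137, 21, 32], 0.21)]
case [([167, 226, 94, 79], 0.72)]
lock [([335, 169, 20, 8], 0.63), ([182, 243, 31, 30], 0.26)]
desk [([305, 154, 78, 62], 0.75)]
estop [([337, 175, 8, 14], 0.58)]
crucible [([308, 246, 16, 18], 0.48)]
jar [([382, 140, 23, 31], 0.92)]
side [[429.0, 0.0, 282.9], [0.0, 429.0, 211.0], [0.0, 0.0, 1.0]] [[-0.985, -0.174, -0.003, 0.53], [-0.109, 0.633, -0.767, 0.129], [0.135, -0.755, -0.642, 1.348], [0.0, 0.0, 0.0, 1.0]]
key [([342, 181, 27, 26], 0.68), ([295, 174, 12, 14], 0.45)]
case [([262, 168, 59, 37], 0.97)]
lock [([265, 265, 19, 16], 0.67)]
desk [([237, 241, 68, 79], 0.57)]
estop [([256, 244, 14, 13], 0.64)]
crucible [([297, 174, 11, 12], 0.34)]
jar [([245, 329, 29, 36], 0.71)]
{'mtx': array([[311.74267176,   0.        , 280.08951783],
       [  0.        , 311.74267176, 208.00724538],
       [  0.        ,   0.        ,   1.        ]]), 'hand_eye': array([[-5.20905531e-04, -9.55693646e-01, -2.94362674e-01,
         7.46624949e-02],
       [ 9.99999634e-01, -2.97890832e-04, -8.02455563e-04,
        -1.64513363e-04],
       [ 6.79213740e-04, -2.94362984e-01,  9.55693451e-01,
        -1.42949320e-01],
       [ 0.00000000e+00,  0.00000000e+00,  0.00000000e+00,
         1.00000000e+00]])}
0.8 [ 6.28128652e-07  9.76464544e-01  2.15677989e-01 -1.29715545e-06]
```

View scene.

```bash
python3 - <<'E'
import cv2
a=cv2.imread("pics/scene0.png")[110:330,120:430]; b=cv2.imread("pics/side0.png")[140:380,200:420]
a=cv2.resize(a,None,fx=1.45,fy=1.45,interpolation=2); 
import numpy as np
b=cv2.resize(b,(int(220*1.33),319),interpolation=2)
c=np.hstack([a,b]); print(c.shape); cv2.imwrite("pics/both0.png",c)
E
```

```text
(319, 742, 3)
```

View pics/both0.png

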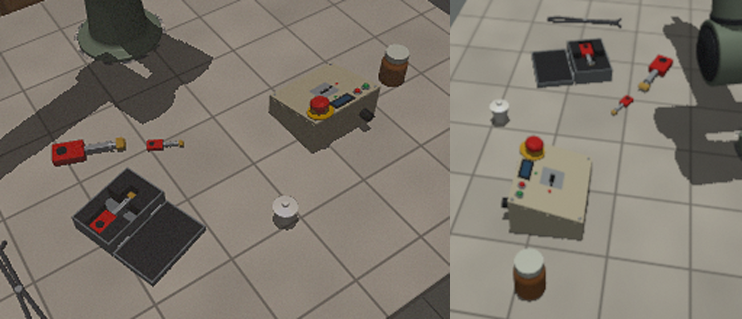

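The picture shows three keys: a large one loose at scene px (181,213), a small one loose at (234,210), and the middle-sized one in the case at (198,256). I choose the one in the case. Next I triangulate it and the lock, then look from close by.

```bash
cat > h.py <<'E'
from cell import bot
import cv2,numpy as np
from scipy.spatial.transform import Rotation as R
def q2R(q): return R.from_quat(np.r_[q[1:],q[0]]).as_matrix()
def R2q(M):
    q=R.from_matrix(M).as_quat(); return np.r_[q[3],q[:3]]
def tooldown(yaw,tilt=None):
    "tool z down, tool x at yaw in the world"
    x=np.array([np.cos(yaw),np.sin(yaw),0]); z=np.array([0,0,-1.]); return np.c_[x,np.cross(z,x),z]
def P(c):
    k=bot.calibration(c); return k["mtx"]@np.asarray(k["extrinsics"])[:3]
def tri(a,b):
    X=cv2.triangulatePoints(P("scene"),P("side"),np.float64(a).reshape(2,1),np.float64(b).reshape(2,1))[:,0]; return X[:3]/X[3]
def onplane(M,E,px,n,d):
    "ray through px with plane n.x=d"
    E=np.asarray(E);Rc=E[:3,:3];c=-Rc.T@E[:3,3]; r=Rc.T@np.linalg.solve(M,[px[0],px[1],1.]); n=np.asarray(n,float)
    return c+r*(d-n@c)/(n@r)
def cam(c,px,z):
    k=bot.calibration(c); return onplane(k["mtx"],k["extrinsics"],px,[0,0,1],z)
def wristE(p,Rt):
    T=np.eye(4);T[:3,:3]=Rt;T[:3,3]=p; return np.linalg.inv(T@bot.calibration("wrist")["hand_eye"])
def snap(name):
    p=np.array(bot.read_position());Rt=q2R(np.array(bot.read_tool_rot())); im=bot.camera("wrist")
    cv2.imwrite(f"pics/{name}.png",im[:,:,::-1]); np.savez(f"pics/{name}.npz",p=p,R=Rt); return p,Rt
def wpx(name,px,n,d):
    f=np.load(f"pics/{name}.npz"); return onplane(bot.calibration("wrist")["mtx"],wristE(f["p"],f["R"]),px,n,d)
def wproj(name,X):
    f=np.load(f"pics/{name}.npz");E=wristE(f["p"],f["R"]);r,_=cv2.Rodrigues(E[:3,:3]); return cv2.projectPoints(np.float64(X).reshape(-1,1,3),r,E[:3,3],bot.calibration("wrist")["mtx"],None)[0][:,0]
E
python3 - <<'E'
from h import *
print("lock",tri((345,172),(274.5,273)))
print("key",tri((198,256),(304,179)))
for n,a,z in [("crucible",(316,264),0),("jar",(393,170),0),("keyinCase",(198,256),.03),("lockz",(345,172),.075)]: print(n,cam("scene",a,z))
# case outline in scene crop px -> floor 0.04 rim
s=1.45
for p in [(73,217),(127,169),(166,201),(112,247)]: print("case rim",cam("scene",(120+p[0]/s,110+p[1]/s),.04).round(3))
for p in [(271,98),(316,125),(379,92),(335,66)]: print("desk",cam("scene",(120+p[0]/s,110+p[1]/s),.075).round(3))
E
```

```text
lock [0.51650636 0.25048499 0.07947644]
key [ 0.50591747 -0.26122547  0.03425716]
crucible [0.69593148 0.00792258 0.        ]
jar [5.42557959e-01 4.47400457e-01 1.11022302e-16]
keyinCase [ 0.50429037 -0.26018683  0.03      ]
lockz [0.51210291 0.25342044 0.075     ]
case rim [ 0.479 -0.33   0.04 ]
case rim [ 0.434 -0.193  0.04 ]
case rim [ 0.547 -0.166  0.04 ]
case rim [ 0.58  -0.297  0.04 ]
desk [0.464 0.141 0.075]
desk [0.579 0.172 0.075]
desk [0.581 0.342 0.075]
desk [0.464 0.318 0.075]
```

```bash
python3 - <<'E'
from h import *
# feasibility: both tool-x choices for pick and insert
for s in (1,-1):
    ky=np.radians(108); 
    kx=np.array([np.cos(ky),np.sin(ky),0]); z=np.array([0,0,-1.]); x=s*kx
    j=bot.solve_ik([.5,-.26,.03],R2q(np.c_[x,np.cross(z,x),z])); print(s,"pick",j is not None and np.round(j,2))
    for th in (25,35,45):
        yaw=np.radians(7); Rd=R.from_euler("z",yaw).as_matrix(); t=np.radians(15)
        kxl=Rd@np.array([np.sin(t),0,-np.cos(t)]); up=Rd@np.array([np.cos(t),0,np.sin(t)])
        a=np.radians(th); tz=np.cos(a)*up+np.sin(a)*kxl; tx=np.cross(tz,0*tz) ; tx=s*(np.cos(a)*kxl-np.sin(a)*up)
        Rt=np.c_[tx,np.cross(tz,tx),tz]
        for h in (.023,.06):
            g=np.array([.514,.252,.075])-kxl*h
            j=bot.solve_ik(g+.012*tz,R2q(Rt)); print(s,th,h,j is not None and np.round(j,2))
kx=np.array([np.cos(np.radians(108)),np.sin(np.radians(108)),0]);z=np.array([0,0,-1.])
Rt=np.c_[-kx,np.cross(z,-kx),z]
print(bot.read_clock()); bot.move_pose([.5,-.26,.19],R2q(Rt)); print(bot.read_clock())
snap("case1")
E
```

```text
1 pick [-0.61  0.56 -0.4   0.61  0.    0.65]
1 25 0.023 False
1 25 0.06 False
1 35 0.023 False
1 35 0.06 False
1 45 0.023 [ 0.49  0.7  -1.3  -1.44 -0.32  0.19]
1 45 0.06 False
-1 pick [-0.61  0.56 -0.4   0.61  0.   -2.5 ]
-1 25 0.023 False
-1 25 0.06 False
-1 35 0.023 False
-1 35 0.06 False
-1 45 0.023 [ 0.49  0.7  -1.3  -1.44 -0.32 -2.95]
-1 45 0.06 False
0.8
4.075
```

View pics/case1.png

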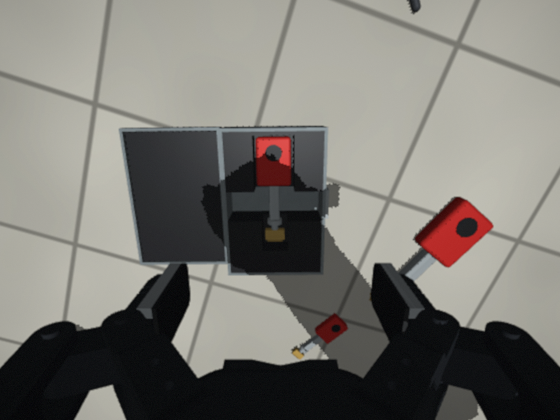

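The close view confirms the middle-sized key in the case: bow at (274,160), neck at (275,205), brass bit at (275,234). The large look-alike is at (445,235) and the small one at (320,333). Next I compute the key pose and check whether the arm can insert from the upslope side.

```bash
python3 - <<'E'
from h import *
for n,p,z in [("rim NL",(222,128),.04),("rim NR",(326,127),.04),("rim FR",(323,273),.04),("rim FL",(229,274),.04),
  ("bowc",(274,160),.032),("bow tl",(255,138),.032),("bow tr",(292,138),.032),("bow bl",(257,186),.032),("bow br",(292,186),.032),("neck",(275,204),.0295),("bit tip",(275,242),.0245),("bit wide c",(275,234),.028)]:
    print(n,wpx("case1",p,[0,0,1],z).round(4))
for yawd in (3,7,10):
  for th in (20,30,40):
   for s in (1,-1):
    Rd=R.from_euler("z",np.radians(yawd)).as_matrix(); t=np.radians(15)
    kx=Rd@np.array([np.sin(t),0,-np.cos(t)]); dn=-Rd@np.array([np.cos(t),0,np.sin(t)])
    a=np.radians(th); tz=np.cos(a)*dn+np.sin(a)*kx; tx=s*(np.cos(a)*kx-np.sin(a)*dn); Rt=np.c_[tx,np.cross(tz,tx),tz]
    for h in (.023,.09):
        j=bot.solve_ik(np.array([.514,.252,.075])-kx*h+.012*tz,R2q(Rt)); print(yawd,th,s,h,j is not None and np.round(j,2))
E
```

```text
rim NL [ 0.5686 -0.302   0.04  ]
rim NR [ 0.4788 -0.332   0.04  ]
rim FR [ 0.4298 -0.1915  0.04  ]
rim FL [ 0.5235 -0.16    0.04  ]
bowc [ 0.5145 -0.2876  0.032 ]
bow tl [ 0.5379 -0.3019  0.032 ]
bow tr [ 0.5046 -0.3126  0.032 ]
bow bl [ 0.5227 -0.2579  0.032 ]
bow br [ 0.4898 -0.2686  0.032 ]
neck [ 0.5    -0.245   0.0295]
bit tip [ 0.4867 -0.2032  0.0245]
bit wide c [ 0.4899 -0.2133  0.028 ]
3 20 1 0.023 [ 0.25  1.3   0.86  2.08  0.16 -3.03]
3 20 1 0.09 [ 0.25  1.18  0.76  2.1   0.16 -3.03]
3 20 -1 0.023 [0.25 1.3  0.86 2.08 0.16 0.11]
3 20 -1 0.09 [0.25 1.18 0.76 2.1  0.16 0.12]
3 30 1 0.023 [ 0.26  1.11  0.58  1.81  0.14 -3.  ]
3 30 1 0.09 [ 0.26  1.02  0.54  1.87  0.15 -2.99]
3 30 -1 0.023 [0.26 1.11 0.58 1.81 0.14 0.14]
3 30 -1 0.09 [0.26 1.02 0.54 1.87 0.15 0.15]
3 40 1 0.023 [ 0.27  0.95  0.35  1.57  0.12 -2.97]
3 40 1 0.09 [ 0.27  0.86  0.34  1.65  0.13 -2.96]
3 40 -1 0.023 [0.27 0.95 0.35 1.57 0.12 0.18]
3 40 -1 0.09 [0.27 0.86 0.34 1.65 0.13 0.18]
7 20 1 0.023 [ 0.27  1.32  0.89  2.1   0.12 -3.06]
7 20 1 0.09 False
7 20 -1 0.023 [0.27 1.32 0.89 2.1  0.12 0.08]
7 20 -1 0.09
[... 162 characters left out ...]
0.09 [0.28 1.03 0.56 1.88 0.11 0.11]
7 40 1 0.023 [ 0.28  0.96  0.37  1.58  0.09 -3.01]
7 40 1 0.09 [ 0.29  0.87  0.35  1.66  0.09 -3.01]
7 40 -1 0.023 [0.28 0.96 0.37 1.58 0.09 0.13]
7 40 -1 0.09 [0.29 0.87 0.35 1.66 0.09 0.13]
10 20 1 0.023 False
10 20 1 0.09 False
10 20 -1 0.023 False
10 20 -1 0.09 False
10 30 1 0.023 [ 0.29  1.13  0.62  1.84  0.08 -3.06]
10 30 1 0.09 [ 0.29  1.03  0.58  1.89  0.08 -3.06]
10 30 -1 0.023 [0.29 1.13 0.62 1.84 0.08 0.08]
10 30 -1 0.09 [0.29 1.03 0.58 1.89 0.08 0.08]
10 40 1 0.023 [ 0.29  0.96  0.38  1.59  0.07 -3.04]
10 40 1 0.09 [ 0.3   0.87  0.36  1.66  0.07 -3.04]
10 40 -1 0.023 [0.29 0.96 0.38 1.59 0.07 0.1 ]
10 40 -1 0.09 [0.3  0.87 0.36 1.66 0.07 0.1 ]
```

```bash
python3 - <<'E'
from h import *
ky=np.radians(108.3);kx=np.array([np.cos(ky),np.sin(ky),0]);z=np.array([0,0,-1.])
q=R2q(np.c_[-kx,np.cross(z,-kx),z]); n=np.array([.5003,-.2452])
bot.set_gripper(.45,40)
bot.move_pose([*n,.075],q)
print(bot.read_clock(), bot.move_linear([*n,.0115],speed=.08,until_force=8), bot.read_position())
bot.set_gripper(0,50); print("w",bot.read_gripper_width(),bot.read_ft_force())
print(bot.move_linear([*n,.12],speed=.12)); print("w",bot.read_gripper_width(),bot.read_ft_force(),bot.read_clock())
snap("lift")
E
```

```text
5.1833 False [ 0.50067867 -0.24544806  0.01189232]
w 0.10633583883858647 [-0.17522759  0.48301229  4.0037809 ]
False
w 0.10079848699287597 [-0.08744343 -0.05677491 -0.74455416] 7.55
```

View pics/lift.png

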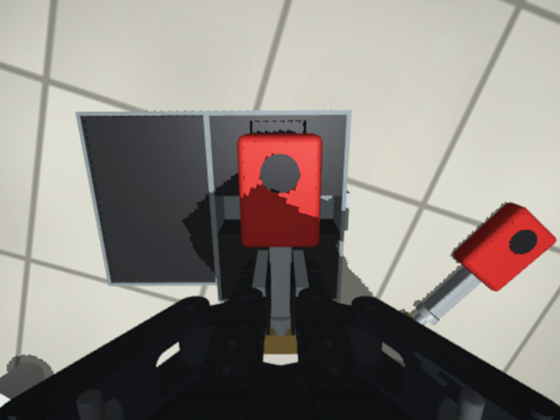

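```bash
cat >> h.py <<'E'
def Rpiv(yaw,phi):
    h=np.array([np.cos(yaw),np.sin(yaw),0]);u=np.array([0,0,1.])
    tz=np.sin(phi)*h-np.cos(phi)*u; tx=-(np.cos(phi)*h+np.sin(phi)*u)
    return np.c_[tx,np.cross(tz,tx),tz]
E
python3 - <<'E'
from h import *
e=.0126
for y in range(60,240,15):
  for g in [(.45,.02),(.55,-.03)]:
    r=[]
    for phi in (18,49):
        Rt=Rpiv(np.radians(y),np.radians(phi)); j=bot.solve_ik(np.array([*g,.03])+e*Rt[:,2],R2q(Rt)); r.append(None if j is None else np.round(j,2).tolist())
    if None not in r: print(y,g,r)
E
```

```text
60 (0.45, 0.02) [[-0.32, 0.39, -0.84, 0.27, 0.31, -1.36], [-0.66, 0.6, -0.89, 0.24, 0.84, -1.77]]
60 (0.55, -0.03) [[-0.35, 0.53, -0.56, 0.42, 0.31, -1.39], [-0.61, 0.68, -0.61, 0.38, 0.85, -1.71]]
75 (0.45, 0.02) [[-0.33, 0.43, -0.76, 0.4, 0.31, -1.64], [-0.62, 0.68, -0.68, 0.61, 0.78, -2.09]]
75 (0.55, -0.03) [[-0.36, 0.57, -0.47, 0.55, 0.31, -1.67], [-0.59, 0.78, -0.38, 0.77, 0.8, -2.05]]
90 (0.45, 0.02) [[-0.32, 0.48, -0.68, 0.52, 0.3, -1.9], [-0.57, 0.76, -0.48, 0.88, 0.69, -2.34]]
90 (0.55, -0.03) [[-0.35, 0.62, -0.38, 0.68, 0.29, -1.93], [-0.55, 0.88, -0.15, 1.08, 0.7, -2.32]]
105 (0.45, 0.02) [[-0.29, 0.52, -0.6, 0.63, 0.27, -2.15], [-0.5, 0.84, -0.31, 1.1, 0.58, -2.54]]
105 (0.55, -0.03) [[-0.33, 0.66, -0.3, 0.79, 0.26, -2.18], [-0.49, 0.98, 0.06, 1.31, 0.58, -2.53]]
120 (0.45, 0.02) [[-0.26, 0.55, -0.53, 0.72, 0.22, -2.38], [-0.42, 0.91, -0.15, 1.26, 0.46, -2.7]]
120 (0.55, -0.03) [[-0.3, 0.7, -0.22, 0.88, 0.21, -2.42], [-0.43, 1.07, 0.25, 1.5, 0.45, -2.7]]
135 (0.45, 0.02) [[-0.23, 0.58, -0.47, 0.79, 0.16, -2.61], [-0.34, 0.96, -0.02, 1.39, 0.33, -2.84]]
135 (0.55, -0.03) 
[... 554 characters left out ...]
1.55, -0.06, 3.09]]
180 (0.55, -0.03) [[-0.16, 0.77, -0.08, 1.03, -0.05, 2.99], [-0.13, 1.25, 0.65, 1.82, -0.1, 3.05]]
195 (0.45, 0.02) [[-0.06, 0.62, -0.39, 0.86, -0.1, 2.84], [0.0, 1.04, 0.16, 1.53, -0.19, 2.97]]
195 (0.55, -0.03) [[-0.13, 0.76, -0.1, 1.0, -0.12, 2.77], [-0.06, 1.22, 0.59, 1.77, -0.24, 2.93]]
210 (0.45, 0.02) [[-0.02, 0.61, -0.42, 0.82, -0.16, 2.62], [0.09, 1.01, 0.1, 1.46, -0.32, 2.84]]
210 (0.55, -0.03) [[-0.09, 0.74, -0.14, 0.95, -0.18, 2.55], [0.01, 1.17, 0.48, 1.67, -0.38, 2.79]]
225 (0.45, 0.02) [[0.02, 0.58, -0.47, 0.75, -0.22, 2.4], [0.16, 0.97, 0.0, 1.36, -0.45, 2.7]]
225 (0.55, -0.03) [[-0.07, 0.71, -0.2, 0.87, -0.23, 2.32], [0.07, 1.09, 0.32, 1.51, -0.52, 2.63]]
```

```bash
python3 - <<'E'
from h import *
e=.0126; y=np.radians(105); g=np.array([.47,.05,.10])
def pose(phi,g):
    Rt=Rpiv(y,np.radians(phi)); return g+e*Rt[:,2],R2q(Rt)
bot.move_pose(*pose(18,g))
hit=bot.move_linear(pose(18,g*[1,1,.18])[0],speed=.04,until_force=3)
p=np.array(bot.read_position()); Rt=q2R(np.array(bot.read_tool_rot())); g=p-e*Rt[:,2]
print(hit,g,bot.read_ft_force(),bot.read_clock())
if hit:
    g[2]-=.0005
    bot.set_gripper(0,25)
    for phi in (26,34,42,50):
        a,q=pose(phi,g); bot.move_linear(a,speed=.03,rotation=q); print(phi,np.round(bot.read_ft_force(),1),np.round(bot.read_moment(),2))
    bot.set_gripper(0,50)
    bot.move_linear(pose(50,g+[0,0,.12])[0],speed=.15)
    print(bot.read_gripper_width(),bot.read_clock())
    snap("piv")
    im=bot.camera("side"); cv2.imwrite("pics/pivside.png",im[:,:,::-1])
E
```

```text
True [0.46978594 0.05032242 0.02666619] [-0.68200063  1.15925273  5.11352551] 10.3583
26 [-0.3  0.1  6.2] [-0.03 -0.12 -0.03]
34 [0.8 1.1 6.4] [-0.11 -0.08 -0.02]
42 [0.8 1.1 6.8] [-0.07 -0.12 -0.08]
50 [0.7 1.3 6.8] [-0.03 -0.13 -0.03]
0.10204090613394705 12.9083
```

View pics/piv.png

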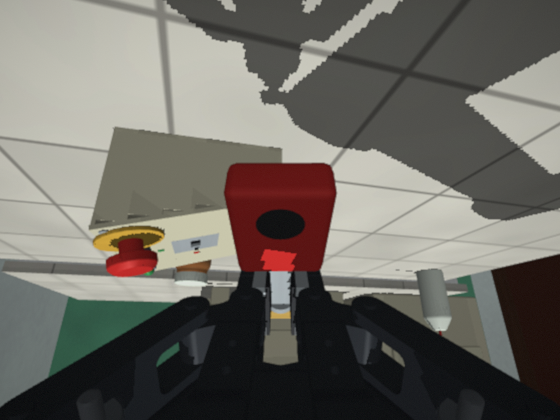

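```bash
python3 - <<'E'
from h import *
e=.0126
k=bot.calibration("wrist");Ti=np.linalg.inv(k["hand_eye"])
r,_=cv2.Rodrigues(Ti[:3,:3])
def proj(th,sh=0):
    a=np.radians(th);kx=np.array([-np.cos(a),0,np.sin(a)]);ky=np.array([0,1,0.]);kz=np.array([np.sin(a),0,np.cos(a)])
    o=np.array([0,0,-e])+kx*(.023+sh)
    pts=[o+kx*x+ky*yy+kz*zz for x,yy,zz in [(-.089,.017,.0075),(-.089,.017,-.0075),(-.041,.017,-.0075),(-.041,.017,.0075),(-.065,.006,-.0075),(.0205,0,0)]]
    return cv2.projectPoints(np.array(pts),r,Ti[:3,3],k["mtx"],None)[0][:,0].round(0).tolist()
for th in (0,20,25,30,35): print(th,proj(th))
a=cv2.imread("pics/piv.png")[140:330,180:380]; cv2.imwrite("pics/pivc.png",cv2.resize(a,None,fx=3,fy=3))
E
```

```text
0 [[319.0, 133.0], [323.0, 136.0], [319.0, 250.0], [315.0, 237.0], [294.0, 196.0], [279.0, 354.0]]
20 [[326.0, 141.0], [331.0, 162.0], [320.0, 264.0], [317.0, 239.0], [295.0, 219.0], [279.0, 330.0]]
25 [[328.0, 148.0], [334.0, 173.0], [320.0, 268.0], [317.0, 241.0], [295.0, 227.0], [279.0, 324.0]]
30 [[330.0, 156.0], [336.0, 187.0], [320.0, 272.0], [317.0, 243.0], [296.0, 236.0], [279.0, 318.0]]
35 [[332.0, 166.0], [338.0, 203.0], [321.0, 276.0], [318.0, 245.0], [296.0, 246.0], [279.0, 311.0]]
```

View pics/pivc.png

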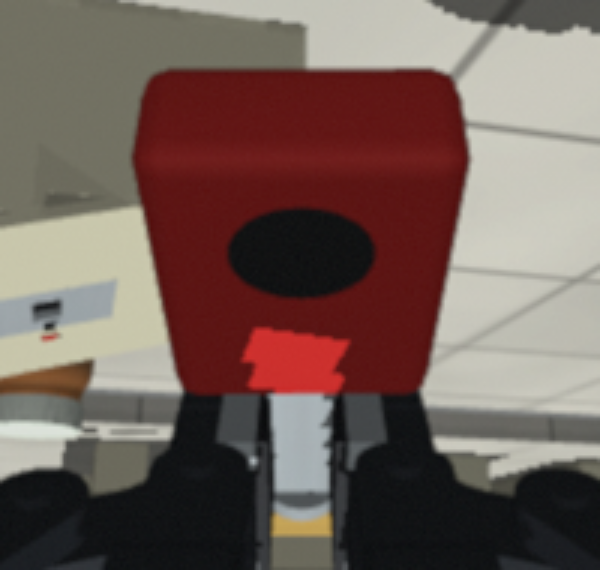

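```bash
cat >> h.py <<'E'
TH=np.radians(32); EG=.0126
def desk(yaw):
    "columns: lock x (upslope), y, z(out)"
    t=np.radians(15); return R.from_euler("z",yaw).as_matrix()@np.c_[[np.cos(t),0,np.sin(t)],[0,1,0],[-np.sin(t),0,np.cos(t)]]
def ins(L,yaw,s,dx=0,dy=0,th=TH):
    "TCP pose with key shoulder s above plate (neck at s+23mm)"
    D=desk(yaw);kx=-D[:,2];dn=-D[:,0]
    tz=np.cos(th)*dn+np.sin(th)*kx; tx=-(np.cos(th)*kx-np.sin(th)*dn); Rt=np.c_[tx,np.cross(tz,tx),tz]
    return np.array(L)+D[:,2]*(s+.023)+D[:,0]*dx+D[:,1]*dy+EG*tz, Rt
E
python3 - <<'E'
from h import *
s=1.45
for p,z in [((271,98),.055),((316,125),.095),((379,92),.095),((335,66),.055)]: print(cam("scene",(120+p[0]/s,110+p[1]/s),z).round(3))
L=[.513,.252,.075]; yaw=np.radians(4)
k=bot.calibration("wrist")
D=desk(yaw); C=[np.array(L)+D@np.array(v) for v in [(0,0,0),(.024,.024,0),(.024,-.024,0),(-.024,-.024,0),(-.024,.024,0)]]
for ss in (.06,.1):
  for dx in (-.06,0,.05):
   for dy in (-.07,.08):
    p,Rt=ins(L,yaw,ss,dx,dy); E=wristE(p,Rt); r,_=cv2.Rodrigues(E[:3,:3])
    j=bot.solve_ik(p,R2q(Rt)); px=cv2.projectPoints(np.array(C),r,E[:3,3],k["mtx"],None)[0][:,0]
    print(ss,dx,dy,px[0].round(),np.ptp(px,0).round(),j is not None and np.round(j,2))
E
```

```text
[0.449 0.153 0.055]
[0.592 0.159 0.095]
[0.594 0.326 0.095]
[0.449 0.333 0.055]
0.06 -0.06 -0.07 [408. 451.] [113. 113.] [0.18 0.86 0.17 1.63 0.07 0.08]
0.06 -0.06 0.08 [133. 451.] [116. 112.] [0.39 0.95 0.36 1.71 0.22 0.24]
0.06 0 -0.07 [384. 338.] [88. 74.] [0.17 0.96 0.42 1.78 0.07 0.07]
0.06 0 0.08 [160. 338.] [90. 74.] [0.37 1.06 0.64 1.88 0.2  0.22]
0.06 0.05 -0.07 [370. 272.] [74. 55.] [0.16 1.07 0.68 1.94 0.06 0.07]
0.06 0.05 0.08 [177. 272.] [76. 55.] [0.35 1.22 1.01 2.1  0.19 0.21]
0.1 -0.06 -0.07 [389. 455.] [92. 96.] [0.18 0.8  0.16 1.68 0.08 0.08]
0.1 -0.06 0.08 [155. 455.] [95. 96.] [0.4  0.89 0.35 1.75 0.22 0.24]
0.1 0 -0.07 [371. 356.] [75. 67.] [0.17 0.9  0.41 1.82 0.07 0.08]
0.1 0 0.08 [176. 356.] [76. 67.] [0.37 1.01 0.63 1.92 0.21 0.23]
0.1 0.05 -0.07 [360. 295.] [64. 52.] [0.17 1.02 0.67 1.98 0.07 0.07]
0.1 0.05 0.08 [188. 295.] [66. 52.] False
```

```bash
python3 - <<'E'
from h import *
print(bot.read_clock())
p=np.array(bot.read_position()); bot.move_linear(p+[0,0,.08],speed=.2)
bot.move_pose([.525,.155,.25],R2q(tooldown(np.radians(181))))
print(bot.read_clock(),np.round(bot.read_joint_positions(),2)); snap("lock1")
a=cv2.imread("pics/lock1.png")[60:340,240:560]; cv2.imwrite("pics/lock1c.png",cv2.resize(a,None,fx=2,fy=2,interpolation=2))
E
```

```text
13.0083
15.7833 [ 0.15  0.31 -0.17  1.09  0.    0.13]
```

View pics/lock1c.png

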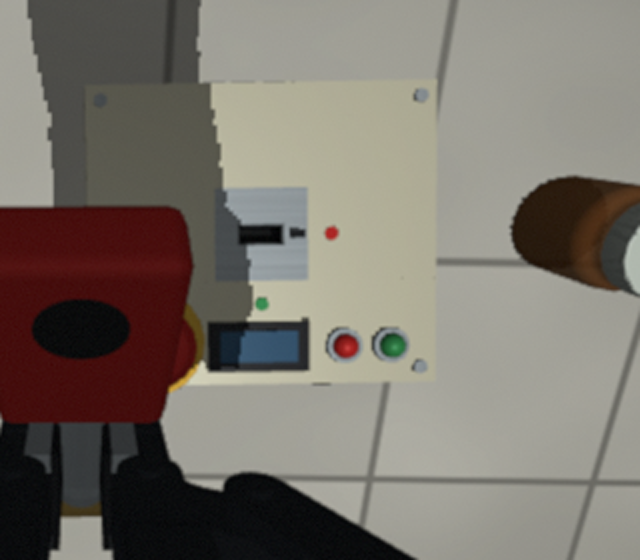

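```bash
python3 - <<'E'
from h import *
f=lambda a:(240+(a[0]-.5)/2,60+(a[1]-.5)/2)
L0=np.array([.515,.247,.0751]); yaw=np.radians(1)
for it in range(2):
    D=desk(yaw);n=D[:,2];d=n@L0
    W=lambda a:wpx("lock1",f(a),n,d)
    c=W((261.5,234.5)); L0=np.array([c[0],c[1],.0751])
    pts={k:W(v) for k,v in dict(pNL=(216,187),pNR=(307,187),pFR=(307,280),pFL=(214.5,280),sl=(238.5,234.5),sr=(284,234.5),dNL=(86,86),dNR=(436,80),dFR=(434,381),reddot=(331.5,233),green=(262,303.5)).items()}
    v=pts["dNR"]-pts["dNL"]; yaw=np.arctan2(-v[0],v[1])
    v2=pts["dFR"]-pts["dNR"]; y2=np.arctan2(v2[1],v2[0]); v3=pts["pNR"]-pts["pNL"]
    print("slot",c.round(4),"yaw",np.degrees([yaw,y2,np.arctan2(-v3[0],v3[1])]).round(2))
    for k,p in pts.items(): print(k,(D.T@(p-L0)*1000).round(1))
print("desk", (pts["dNL"]).round(3),pts["dNR"].round(3))
X=tri((345,172),(274.5,273));print(X)
E
```

```text
slot [0.5117 0.2483 0.0742] yaw [1.9  1.75 0.96]
pNL [-24.7 -23.8  -0.8]
pNR [-24.7  23.3  -0.8]
pFR [23.4 23.9 -0.8]
pFL [ 23.3 -24.2  -0.8]
sl [ -0.2 -11.9  -0.8]
sr [-0.2 11.7 -0.8]
dNL [-76.4 -90.9  -0.8]
dNR [-79.3  88.9  -0.8]
dFR [76.2 90.9 -0.8]
reddot [-1.  36.3 -0.8]
green [35.6  0.6 -0.8]
slot [0.5115 0.2481 0.0751] yaw [1.89 1.75 0.98]
pNL [-24.8 -23.3  -0. ]
pNR [-24.   23.6  -0. ]
pFR [23.9 23.4 -0. ]
pFL [ 23.1 -24.5  -0. ]
sl [ -0.2 -11.9  -0. ]
sr [ 0.2 11.6 -0. ]
dNL [-77.4 -89.5  -0. ]
dNR [-77.4  89.7  -0. ]
dFR [77.5 89.3 -0. ]
reddot [-0.2 36.1 -0. ]
green [35.7  0.1 -0. ]
desk [0.44  0.156 0.055] [0.434 0.335 0.055]
[0.51650636 0.25048499 0.07947644]
```

```bash
python3 - <<'E'
from h import *
L=np.array([.5115,.2481,.0751]); yaw=np.radians(1.8); D=desk(yaw)
p,Rt=ins(L,yaw,.07); bot.move_pose(p,R2q(Rt))
bot.move_linear(ins(L,yaw,.026)[0],speed=.1)
print(bot.read_clock(),np.round(bot.read_ft_force(),2))
im=bot.camera("side"); cv2.imwrite("pics/sideh.png",im[:,:,::-1])
hit=bot.move_linear(ins(L,yaw,.004)[0],speed=.02,until_force=6)
x=np.array(bot.read_position()); d=D.T@(x-ins(L,yaw,0)[0]); print(hit,"lock-frame offset mm",(d*1000).round(1),np.round(D.T@bot.read_ft_force(),1),bot.read_clock())
snap("ins1"); im=bot.camera("side"); cv2.imwrite("pics/sidei.png",im[:,:,::-1])
E
```

```text
17.2167 [-0.41 -1.08 -1.26]
False lock-frame offset mm [0.1 0.  4.1] [-0.1 -0.7 -0.8] 18.5167
```

```bash
python3 - <<'E'
from h import *
L=np.array([.5115,.2481,.0751]); yaw=np.radians(1.8); D=desk(yaw)
hit=bot.move_linear(ins(L,yaw,-.003)[0],speed=.015,until_force=12)
x=np.array(bot.read_position()); d=D.T@(x-ins(L,yaw,0)[0]); print(hit,"offset mm",(d*1000).round(1),np.round(D.T@bot.read_ft_force(),1),bot.read_clock())
im=bot.camera("side"); snap("ins2")
a=cv2.resize(im[220:340,210:330,::-1],(480,480),interpolation=2); b=cv2.imread("pics/ins2.png")[100:400,130:430]; b=cv2.resize(b,(300,300)); 
c=np.zeros((480,780,3),np.uint8);c[:,:480]=a;c[:300,480:]=b;cv2.imwrite("pics/ins2c.png",c)
# bow grasp feasibility: tool along -normal, closing along lock x; yaw choices, then turn 90+ cw
from scipy.spatial.transform import Rotation as R
for s in (1,-1):
  for t in (0,-45,-90,-97):
    tz=-D[:,2]; a=np.radians(t); ty=s*(np.cos(a)*D[:,0]+np.sin(a)*D[:,1]); Rt=np.c_[np.cross(ty,tz),ty,tz]
    j=bot.solve_ik(L+D[:,2]*.050,R2q(Rt)); print(s,t,j is not None and np.round(j,2))
E
```

```text
False offset mm [ 0.   0.  -1.9] [0.2 0.4 4.8] 19.2333
1 0 [ 0.38  0.29 -0.6   0.44 -0.09  1.91]
1 -45 [ 0.38  0.29 -0.6   0.44 -0.09  2.69]
1 -90 [ 0.38  0.29 -0.6   0.44 -0.09 -2.81]
1 -97 [ 0.38  0.29 -0.6   0.44 -0.09 -2.69]
-1 0 [ 0.38  0.29 -0.6   0.44 -0.09 -1.24]
-1 -45 [ 0.38  0.29 -0.6   0.44 -0.09 -0.45]
-1 -90 [ 0.38  0.29 -0.6   0.44 -0.09  0.33]
-1 -97 [ 0.38  0.29 -0.6   0.44 -0.09  0.46]
```

View pics/ins2c.png

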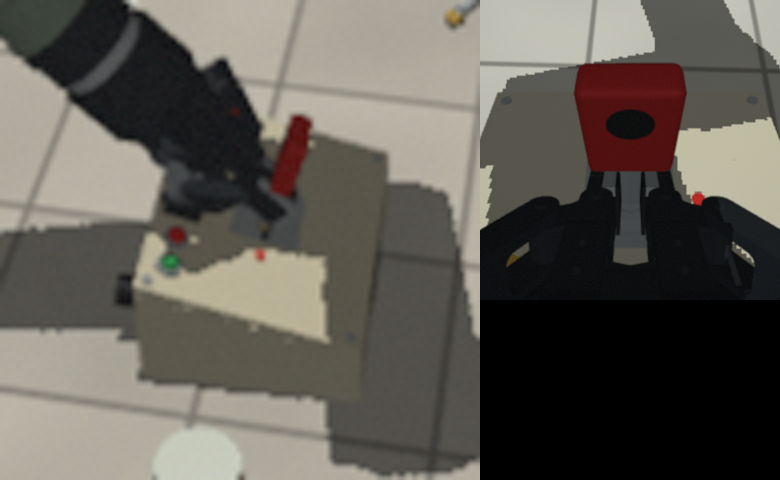

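```bash
cat >> h.py <<'E'
L=np.array([.5115,.2481,.0751]); yaw=np.radians(1.8); D=desk(yaw)
def turn(t,h=.050):
    tz=-D[:,2]; a=np.radians(t); ty=-(np.cos(a)*D[:,0]+np.sin(a)*D[:,1]); return L+D[:,2]*h,R2q(np.c_[np.cross(ty,tz),ty,tz])
E
python3 - <<'E'
from h import *
bot.set_gripper(.35)
p=np.array(bot.read_position());Rt=q2R(np.array(bot.read_tool_rot()))
bot.move_linear(p-.11*Rt[:,2],speed=.12)
p=np.array(bot.read_position()); bot.move_linear(p+[0,0,.06],speed=.2)
im=bot.camera("side"); bot.set_gripper(.8)
bot.move_pose(*turn(0,.15)); print(bot.read_clock())
snap("bow")
a=cv2.resize(im[220:340,210:330,::-1],(480,480),interpolation=2); b=cv2.imread("pics/bow.png")[100:400,130:430]
c=np.zeros((480,780,3),np.uint8);c[:,:480]=a;c[:300,480:]=b;cv2.imwrite("pics/bowc.png",c)
E
```

```text
Traceback (most recent call last):
cell.PlanningError: the arm cannot follow that straight line within its joint ranges
```

```bash
python3 - <<'E'
from h import *
p=np.array(bot.read_position());Rt=q2R(np.array(bot.read_tool_rot()))
for r in (.09,.075,.065,.055,.045,.035):
    try: bot.move_linear(p-r*Rt[:,2],speed=.12); print("r",r); break
    except bot.PlanningError: pass
p=np.array(bot.read_position())
# rise along lock normal while tilting the tool to vertical
for h in (.12,.09,.06):
    try: bot.move_linear(p+D[:,2]*h+D[:,0]*.02,speed=.15,rotation=R2q(tooldown(np.radians(181)))); print("h",h); break
    except bot.PlanningError as ex: print(h,ex)
im=bot.camera("side"); bot.set_gripper(.8)
bot.move_pose(*turn(0,.15)); print(bot.read_clock())
snap("bow")
a=cv2.resize(im[220:340,210:330,::-1],(480,480),interpolation=2); b=cv2.imread("pics/bow.png")[100:400,130:430]
c=np.zeros((480,780,3),np.uint8);c[:,:480]=a;c[:300,480:]=b;cv2.imwrite("pics/bowc.png",c)
E
```

```text
r 0.09
h 0.12
23.8667
```

View pics/bowc.png

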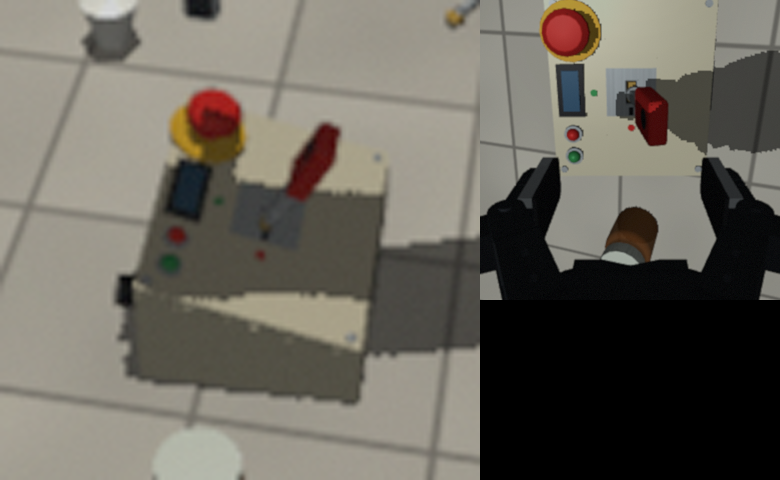

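```bash
python3 - <<'E'
import cv2
a=cv2.imread("pics/bow.png")[130:270,210:370]; cv2.imwrite("pics/bowz.png",cv2.resize(a,None,fx=5,fy=4.28,interpolation=2))
E
```

```text
(no output)
```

View pics/bowz.png

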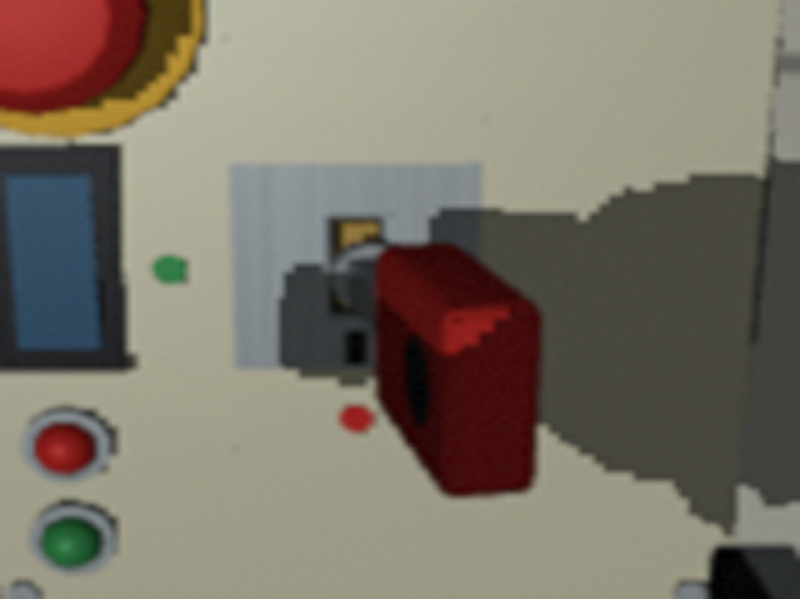

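```bash
python3 - <<'E'
from h import *
obj=np.array([[-89,-17,7.5],[-89,-17,-7.5],[-89,17,-7.5],[-89,17,7.5],[-41,-17,7.5],[-41,-17,-7.5],[-41,17,7.5]])/1000.
cr=np.array([[440,350],[538,306],[532,494],[449,494],[379,248],[452,243],[379,394]])
px=np.c_[210+cr[:,0]/5,130+cr[:,1]/4.286]
f=np.load("pics/bow.npz");E=wristE(f["p"],f["R"]);M=bot.calibration("wrist")["mtx"]
K0=np.c_[-D[:,2],D[:,1],D[:,0]]
Rc0=E[:3,:3]@K0; t0=E[:3,:3]@(L+.01*D[:,2])+E[:3,3]
ok,rv,tv=cv2.solvePnP(obj,px,M,None,cv2.Rodrigues(Rc0)[0],t0.reshape(3,1).copy(),useExtrinsicGuess=True)
pr=cv2.projectPoints(obj,rv,tv,M,None)[0][:,0]; print("res",np.abs(pr-px).max(0).round(1))
K=E[:3,:3].T@cv2.Rodrigues(rv)[0]; o=E[:3,:3].T@(tv[:,0]-E[:3,3])
KL=D.T@K; oL=D.T@(o-L)
print("kx in lock",KL[:,0].round(3),"ky",KL[:,1].round(3)); 
for n,x in [("shoulder",0),("tip",.0205),("neck",-.023),("bow",-.065),("bowend",-.089)]: print(n,((oL+KL[:,0]*x)*1000).round(1))
print("slot px",wproj("bow",L))
E
```

```text
res [1.1 4.1]
kx in lock [ 0.205 -0.091 -0.975] ky [-0.05   0.993 -0.103]
shoulder [ -3.7   3.8 -25.4]
tip [  0.5   1.9 -45.4]
neck [-8.4  5.9 -3. ]
bow [-17.    9.7  37.9]
bowend [-21.9  11.9  61.3]
slot px [[280.41035003 192.7301415 ]]
```

```bash
python3 - <<'E'
from h import *
from scipy.optimize import least_squares
obj=np.array([[-89,-17,7.5],[-89,-17,-7.5],[-89,17,-7.5],[-89,17,7.5],[-41,-17,7.5],[-41,-17,-7.5],[-41,17,7.5]])/1000.
cr=np.array([[440,350],[538,306],[532,494],[449,494],[379,248],[452,243],[379,394]])
px=np.c_[210+cr[:,0]/5,130+cr[:,1]/4.286]
K0=np.c_[[0,0,-1.],[0,1,0],[1,0,0]]
def pose(v):
    K=R.from_rotvec([v[0],v[1],v[2]]).as_matrix()@K0; tip=np.array([v[3],v[4],v[5]])/1000; return K,tip-K[:,0]*.0205
def f(v):
    K,o=pose(v); X=(D@(K@obj.T+o[:,None])).T+L
    return np.r_[(wproj("bow",X)-px).ravel(), v[2]/.03,v[3]/2,v[4]/1.5,(v[5]+8)/8]
r=least_squares(f,[0,-.3,0,0,0,-8]); K,o=pose(r.x)
print(r.x.round(3),np.abs(r.fun[:14]).round(1))
for n,x in [("shoulder",0),("bow",-.065),("bowend",-.089)]: print(n,((o+K[:,0]*x)*1000).round(1))
E
```

```text
[ -0.09   -0.198   0.047   0.486   0.217 -38.513] [0.3 4.3 0.  3.7 0.9 0.5 0.8 2.  1.1 0.4 0.7 0.9 0.1 0.3]
shoulder [ -3.6   1.9 -18.5]
bow [-16.5   7.4  45. ]
bowend [-21.3   9.4  68.4]
```

```bash
python3 - <<'E'
from h import *
from scipy.optimize import least_squares
obj=np.array([[-88,-15,6.5],[-88,-15,-6.5],[-88,15,-6.5],[-88,15,6.5],[-42,-15,6.5],[-42,-15,-6.5],[-42,15,6.5]])/1000.
cr=np.array([[440,350],[538,306],[532,494],[449,494],[379,248],[452,243],[379,394]])
px=np.c_[210+cr[:,0]/5,130+cr[:,1]/4.286]
K0=np.c_[[0,0,-1.],[0,1,0],[1,0,0]]
def pose(v):
    K=R.from_rotvec([v[0],v[1],v[2]]).as_matrix()@K0; tip=np.array([v[3],v[4],v[5]])/1000; return K,tip-K[:,0]*.0205
for dp in (-16,-10,-5):
    def f(v):
        K,o=pose(v); X=(D@(K@obj.T+o[:,None])).T+L
        return np.r_[(wproj("bow",X)-px).ravel(), v[2]/.03,v[3]/2,v[4]/1.5,(v[5]-dp)/1]
    r=least_squares(f,[0,-.3,0,0,0,-8]); K,o=pose(r.x)
    print(dp,r.x.round(3),r.cost.round(1),"bow",((o-K[:,0]*.065)*1000).round(1),"sh",(o*1000).round(1))
E
```

```text
-16 [ -0.039  -0.183   0.039   0.703  -2.906 -16.497] 24.3 bow [-14.9   0.1  67.5] sh [-3.  -2.2  3.6]
-10 [ -0.027  -0.178   0.039   0.623  -3.669 -11.067] 29.0 bow [-14.6  -1.7  73. ] sh [-3.  -3.2  9.1]
-5 [-0.018 -0.174  0.039  0.555 -4.3   -6.594] 35.6 bow [-14.3  -3.1  77.6] sh [-3.  -4.  13.6]
```

```bash
python3 - <<'E'
from h import *
bot.set_gripper(.95)
print(bot.move_linear(turn(0,.052)[0],speed=.1,until_force=6),bot.read_clock())
bot.set_gripper(0,40)
print("w",bot.read_gripper_width(),(D.T@bot.read_ft_force()).round(1),bot.read_moment())
hit=bot.move_linear(turn(0,.040)[0],speed=.02,until_force=15)
print(hit,(D.T@(np.array(bot.read_position())-L)*1000).round(1),(D.T@bot.read_ft_force()).round(1),bot.read_clock())
im=bot.camera("side"); snap("bg")
a=cv2.resize(im[220:340,210:330,::-1],(480,480),interpolation=2); b=cv2.imread("pics/bg.png")[100:400,130:430]
c=np.zeros((480,780,3),np.uint8);c[:,:480]=a;c[:300,480:]=b;cv2.imwrite("pics/bgc.png",c)
E
```

```text
False 25.3333
w 0.16946319608502408 [-0.5  0.1  2.4] [-0.06326127  0.41190093 -0.01382462]
True [ 0.1  0.1 52.1] [-0.5 -0.6  7.6] 26.175
```

View pics/bgc.png

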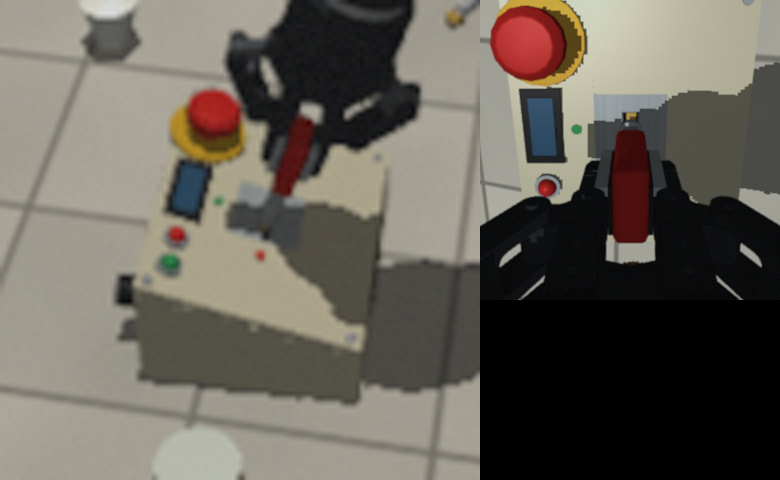

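```bash
python3 - <<'E'
from h import *
for s in (0,4,8,13):
    P=[L+D@np.array(v)/1000 for v in [(0,15,88+s),(0,-15,88+s),(0,-15,42+s),(6.5,15,88+s),(-6.5,15,88+s)]]
    print(s,(wproj("bg",np.array(P))-[130,100]+[480,0]).round(0).tolist())
hit=bot.move_linear(turn(0,.040)[0],speed=.015,until_force=30)
print(hit,(D.T@(np.array(bot.read_position())-L)*1000).round(1),(D.T@bot.read_ft_force()).round(1),bot.read_clock(),bot.read_gripper_width())
E
```

```text
0 [[629.0, 240.0], [629.0, 175.0], [629.0, 131.0], [614.0, 240.0], [645.0, 240.0]]
4 [[629.0, 247.0], [629.0, 180.0], [629.0, 134.0], [613.0, 247.0], [645.0, 247.0]]
8 [[629.0, 254.0], [629.0, 186.0], [629.0, 137.0], [613.0, 254.0], [646.0, 254.0]]
13 [[629.0, 264.0], [629.0, 194.0], [629.0, 141.0], [612.0, 264.0], [647.0, 264.0]]
True [ 0.1  0.1 52. ] [-2.4 -1.7 10.3] 26.6167 0.16882743519474022
```

The images put the shoulder at about 0 mm from the plate (bow end at crop row 240, as predicted for s=0), and it pushes back rigidly. So the key is seated, and I turn it now.

```bash
python3 - <<'E'
from h import *
bot.set_gripper(0,60)
for t in (-10,-25,-45,-65,-80,-88,-93,-97,-100):
    bot.move_pose(*turn(t,.0518)); m=D.T@bot.read_moment(); F=D.T@bot.read_ft_force()
    print(t,m.round(2),F.round(1),round(bot.read_clock(),1))
    if abs(m[2])>1.2: break
snap("on")
a=cv2.imread("pics/on.png")[60:400,100:480]; cv2.imwrite("pics/onc.png",cv2.resize(a,None,fx=2,fy=1.75,interpolation=2))
E
```

```text
-10 [-0.08  0.39 -0.01] [-0.2 -0.3  5.2] 27.1
-25 [-0.1   0.26 -0.02] [-0.6  0.3  5.2] 27.5
-45 [-0.22  0.17  0.  ] [ 0.2 -0.8  4.6] 27.9
-65 [-0.35  0.17  0.01] [ 0.6 -0.4  5.7] 28.3
-80 [-0.43  0.14 -0.05] [ 0.3 -2.   6.3] 28.7
-88 [-0.54  0.23 -0.06] [ 0.7 -2.1  5.8] 28.9
-93 [-0.58  0.14 -0.03] [-0.1 -1.8  5.4] 29.2
-97 [-0.57  0.26  0.05] [ 0.6 -2.2  4.8] 29.4
-100 [-0.59  0.26  0.36] [-0.3 -2.3  6.9] 29.7
```

```bash
python3 - <<'E'
from h import *
for t in (-102,-104):
    bot.move_pose(*turn(t,.0518)); m=D.T@bot.read_moment(); print(t,m.round(2),bot.read_gripper_width())
    if m[2]>.7: break
bot.move_pose(*turn(-99.5,.0518)); print((D.T@bot.read_moment()).round(2))
bot.set_gripper(.6)
p=np.array(bot.read_position()); bot.move_linear(p+.10*D[:,2],speed=.1)
p=np.array(bot.read_position()); bot.move_linear(p+np.array([-.03,-.02,.06]),speed=.15)
print(bot.read_clock()); snap("fin"); im=bot.camera("side")
a=cv2.resize(im[220:340,210:330,::-1],(400,400),interpolation=2); b=cv2.resize(cv2.imread("pics/fin.png")[60:360,180:480],(400,400))
cv2.imwrite("pics/finc.png",np.hstack([a,b]))
E
```

```text
-102 [-0.68  0.22  0.64] 0.16530996056677383
-104 [-0.69  0.41  0.66] 0.1667953079735838
[-0.55  0.35  0.29]
32.7083
```

View pics/finc.png

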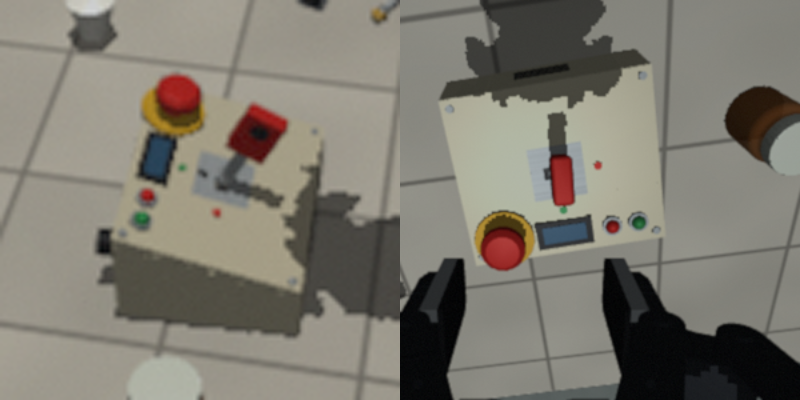

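```bash
python3 - <<'E'
from h import *
p=np.array(bot.read_position()); bot.move_linear(p+np.array([.05,-.05,0]),speed=.15)
snap("fin2"); im=bot.camera("side"); print(bot.read_clock())
c=wproj("fin2",L)[0]; print(c); x,y=[int(v) for v in c]
b=cv2.imread("pics/fin2.png")[max(y-50,0):y+50,max(x-50,0):x+50]
a=im[245:295,245:295,::-1]
cv2.imwrite("pics/fin2c.png",np.hstack([cv2.resize(a,(400,400),interpolation=2),cv2.resize(b,(400,400),interpolation=2)]))
E
```

```text
33.525
[339.36915082 144.29570141]
```

View pics/fin2c.png

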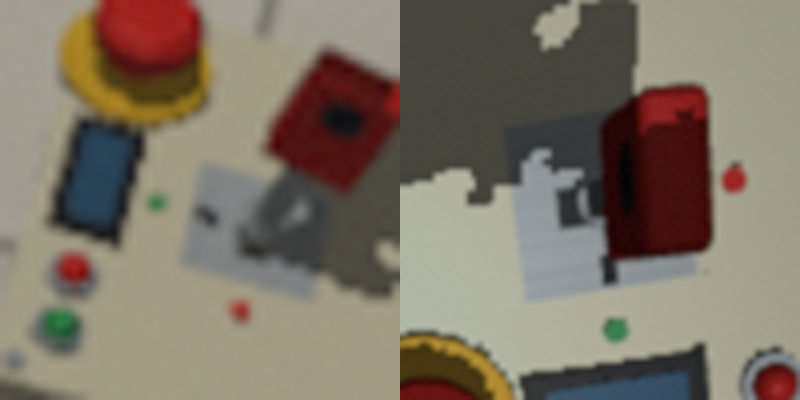

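```bash
python3 -c "
from cell import bot
print(bot.read_clock(),bot.read_ft_force()); bot.close_job()"
```

```text
33.525 [-0.06223537  0.04555973  0.51416925]
the job is handed in; nothing more can be done
```

The furnace key is in the switch, seated and turned to the on stop, and I handed the job in at 33.5 s of the 67 s allowed.

**What I did:** I took the middle-sized key from the case by its neck. I tilted it about 32° in the grip against the bench so the arm could insert it, then pushed it into the switch from the upslope side. After letting go I took it again by the bow, checked it was seated, and turned it clockwise until it met the stop.

**Last checks:**
- **Shoulder:** it sat at about 0 mm from the plate before the turn.
- **Stop:** the turning torque stayed near zero until about -97°, then rose to about 0.65 N m at -102 to -104°. That is the expected quarter turn plus play.
- **Pointer:** the last images show it in line with the green dot and the key trapped in the plate.
- **Emergency stop:** no move pressed on it, and it looks released.
- **Bystanders:** I moved nothing near the crucible, tongs or jar. The crucible and jar look undisturbed in the later pictures; I did not re-check the tongs.
- **Gripper:** it was clear of everything, reading about 0.5 N.

**What went less well:**
- The first line for backing off after insertion was out of the arm's reach, so I used a shorter one.
- The released key leaned about 10° down the slope; the second grip straightened it.
- A first camera fit of the leaning key gave an impossible depth, and I dropped it for a constrained fit.
- I viewed 12 pictures, two over the budget of 10.

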